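# Turn the lens to face the lamp

### The arm

A 6-joint arm with a two-finger parallel gripper is mounted at the origin on a cart in front of the work surface, level with it; the furniture and walls round the work are solid. World frame = base frame: x ahead of the robot, y to its left, z up, the work surface at z = 0. Lengths are in mm, angles in rad, forces in N, time in s.
With the tool pointing down it reaches from about 275 to 875 mm from the base axis. Payload 12.5 kg.
Tool frame: the origin (TCP) lies midway between the tips of the shut fingers; the grasp point (between the pads) lies 19 mm behind it; z points along the fingers, y is the line along which they close (so a half turn about z gives the same grasp; the last joint's range is limited). The gripper opens to 85 mm and grips with 20 to 120 N. Pads are 22 mm wide; open, the fingers measure 114 mm over their backs; the gripper's body (76 mm by 85 mm) begins 54 mm behind the grasp point. The pads swing forward as they close: fully open they stand 13 mm farther back than shut.
Start: joints at [-1.335, 0.351, 1.652, -0, 1.139, -0.085], TCP at [173.448, -521.92, 231.29] pointing down, gripper open.
Joint ranges: [-2.75, 2.75], [-0.79, 2.1], [0.01, 2.65], [-1.57, 4.71], [0.07, 3.14], [-2.87, 2.87]. Speed limits (rad/s): [2.22, 2.22, 2.79, 3.14, 3.14, 3.14].

### API

Orientations are given as a rotation vector (axis times angle).
In Python, from cell import ctrl, cams gives the robot as it stands.
- The arm moves only by the tool apply_moves, never from a script. Its argument "plan" is a list of rows, each an object of numbers: "tx", "ty", "tz": the shift along the tool's x, y, z in mm; "wx", "wy", "wz": the turn, a rotation vector about the tool's x, y, z in rad; "hand": the closure in counts, from 0 (fully open) to 255 (shut). A call has exactly 5 rows; each row shifts and turns the commanded pose from where the row before left it, along the tool's axes as they then stand; what a row does not reach is not made up. A row lasts 1/8 s, in which the tool goes at most 62.5 mm and 10.7 degrees, less where a joint would pass 70% of its speed; a pose out of reach is approached as far as the arm can. A call with a gripper value outside its range is refused whole. The fingers move at their own pace and stop on an object; "newtons" is the grip in N (left out, the last holds). Time passes only in rows, so rows that do not move let the fingers close, or fill a call up. It gives the time, the measured TCP pose, the force, the opening and the grip force at its end, in the units of the state.
- ctrl.read_state(): the state, without advancing time (a new reading comes with each control period).
- cams.capture(name): name is "side" or "top"; returns the picture (420x560x3 uint8, red, green, blue); there is no depth.
- cams.camera_model(name): a dict with "fx", "fy", "cx", "cy" (pixels), "R" (3x3) and "t" (3): a world point X has camera coordinates R X + t. Camera axes: x right, y down, z forward; pixel columns grow to the right and rows downward; lengths in mm; the calibration is good to about 2 mm. A picture is of the moment at which its call begins. camera_model takes no time and is no camera call.
- ctrl.finish_job(): hands the job in; it is judged then, once.
The state is a dict: "time": time; "q": joint angles; "qvel": joint speeds; "joint_torque": joint torques, N m; "eef_pos": TCP position; "ee_rot": TCP orientation; "contact_force": force on the tool from outside, world axes, zero at the start; "wrist_torque": the same for the moment, N m; "finger_gap": finger opening in mm; "grip_force": force on a finger pad.
Only numpy, scipy, OpenCV 4.12 (cv2) and the standard library are available. Lean on these libraries where they do the work, as an engineer would, in place of code of your own. Each camera call takes 0.05 s, during which the arm holds its last target. There are 200 camera calls.

### The job

Two framed glasses stand in the storage rail: a lens, whose glass bulges out on one face, and a plain flat window. Take the lens, turn it the other way round and stand it upright, fully down, in the slot of the lamp stand, with its bulging face towards the lamp. Leave the window standing in the rail.

Things in the scene. Friction and masses are not known exactly. Their poses are not given: they have to be found in the camera images.
- lens_center (a point): Centre of the lens's frame (half-way up): a white upright plate, 8 mm thick (own x), 70 wide (y), 100 high (z up), 90 g, with a round glass 44 mm across that bulges 14 mm from the +x face and is flat on the other. The top 28 mm is bare, to pinch from above across the thickness. Starts in the rail's groove (rail 34 mm high), lower edge 6 mm above the worktop, bulge to the right as the robot sees it (about -y).
- lens_bulge (a point): Crest of the lens's bulge: 18 mm from lens_center along own +x, at the same height. The bulging face looks from lens_center towards here. Same axes as lens_center.
- lamp_slot (a point): Middle of the slot's floor in the fixed lamp stand, 6 mm above the worktop. Own x points level to the lamp, a grey cylinder lying along x, front 84 mm away, top 78 mm above the worktop; z up. The slot runs along y: 11 mm wide, 90 long, closed at both ends; walls straight to 20 mm above this point, then flared to 23 mm wide at 28 mm.
- window_center (a point): Centre of the window's frame: the same white plate (8 x 70 x 100 mm, same axes), but its glass is flat on both faces. Stands in the rail beside the lens, nearer or farther, at least 20 mm between them, and stays there.

How it is judged:
By the outcome, as a careful person would: the job done as asked, in the order asked, and still so for the second after the job is handed in, with the robot touching nothing.
It also fails if it takes over 38 s, if anything falls off the work surface, if the arm or the gripper's body presses on something with over 40 N, if the wrist force passes 120 N, or if a joint passes its speed limit or range.

## Working session

There is one attempt and no reset: what is moved stays moved. The work goes in short steps, Python scripts to look and compute and a tool call to move; the robot and the scene stay as the last step left them, time stands still between calls to the robot, and variables do not carry over. Pictures are saved under pics/ and viewed, at most 10 in all, crops included, and the job is handed in when it is done.

Besides the shell and the picture viewer there is one more tool, called as name(argument=value, ...) on one line, values as JSON. apply_moves: Moves the arm, as the interface text tells. Its arguments: {"type":"object","properties":{"plan":{"type":"array","items":{"type":"object","properties":{"tx":{"type":"number"},"ty":{"type":"number"},"tz":{"type":"number"},"wx":{"type":"number"},"wy":{"type":"number"},"wz":{"type":"number"},"hand":{"type":"number"}}}},"newtons":{"type":"number"}},"required":["plan"]}

```bash
mkdir -p pics; ls; python3 - <<'E'
from cell import ctrl,cams
import cv2,numpy as np
np.set_printoptions(precision=3,suppress=True)
for n in("side","top"):
    im=cams.capture(n); cv2.imwrite(f"pics/{n}0.png",im[:,:,::-1]); m=cams.camera_model(n)
    print(n,m["fx"],m["fy"],m["cx"],m["cy"],np.array(m["R"]).tolist(),m["t"], -np.array(m["R"]).T@np.array(m["t"]))
print(ctrl.read_state())
E
```

```text
pics
side 530.6631269350568 530.6631269350568 282.8180166660413 212.9723022797142 [[0.9562018705118457, -0.29230597920469364, -0.015336145240355295], [-0.20305448112715888, -0.6246787110232185, -0.7540194862790691], [0.21082424083541323, 0.7241089161966974, -0.6566729908871052]] [-577.002   99.394  908.103] [ 380.462 -764.137  662.423]
top 539.56768579358 539.56768579358 280.05981340036374 205.9071233629317 [[-0.01934837518533017, -0.9991177488622589, -0.03727417720219094], [-0.9911622529486677, 0.02406120136185725, -0.1304547696281976], [0.13123653724252884, 0.034420669625049236, -0.9907533440746763]] [-55.276 566.515 992.756] [ 430.153 -103.029 1055.42 ]
{'time': 0.1, 'q': array([-1.335,  0.351,  1.652,  0.   ,  1.139, -0.085]), 'qvel': array([-0.002,  0.   , -0.001,  0.   ,  0.001, -0.   ]), 'joint_torque': array([  0.001, -50.683, -29.188,  -0.   ,   0.003,   0.   ]), 'eef_pos': array([ 173.391, -521.646,  230.813]), 'ee_rot': array([-3.1  , -0.502,  0.   ]), 'contact_force': array([-0.564,  0.835, -0.814]), 'wrist_torque': array([-0.005,  0.002, -0.004]), 'grip_force': 0.0, 'finger_gap': 85.33870701574868}
```

View pics/side0.png

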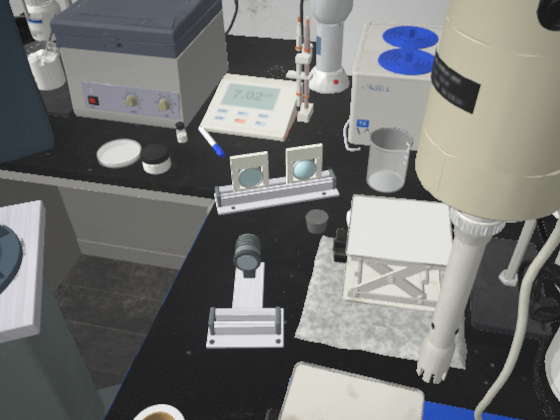

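View pics/top0.png

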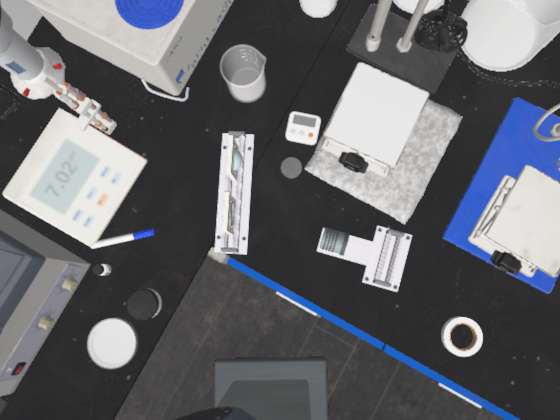

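The side view shows the rail with two plates, at (250,170) and (304,165), and the lamp stand at (246,300). In the top view the rail is at x≈235 and rows 135–250. The slot is near (390,258), and the lamp lies to its left at (333,242), which is +y. I'll enlarge both areas to tell the lens from the window.

```bash
python3 - <<'E'
import cv2,numpy as np
s=cv2.imread("pics/side0.png");t=cv2.imread("pics/top0.png")
f=lambda a,k:cv2.resize(a,None,fx=k,fy=k,interpolation=cv2.INTER_CUBIC)
a=f(s[130:230,205:345],4);b=f(s[225:355,195:295],4)
o=np.zeros((600,800,3),np.uint8);o[:400,:560]=a;cv2.imwrite("pics/c1.png",a)
cv2.imwrite("pics/c2.png",b)
c=f(t[120:265,205:265],4);d=f(t[215:300,310:420],4)
o=np.zeros((580,700,3),np.uint8);o[:580,:240]=c;o[:340,250:690]=d;cv2.imwrite("pics/c3.png",o)
p=np.zeros((520,560+400,3),np.uint8);p[:400,:560]=a;p[:520,560:]=b
cv2.imwrite("pics/c12.png",cv2.resize(p,(800,433)))
E
```

```text
(no output)
```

View pics/c12.png

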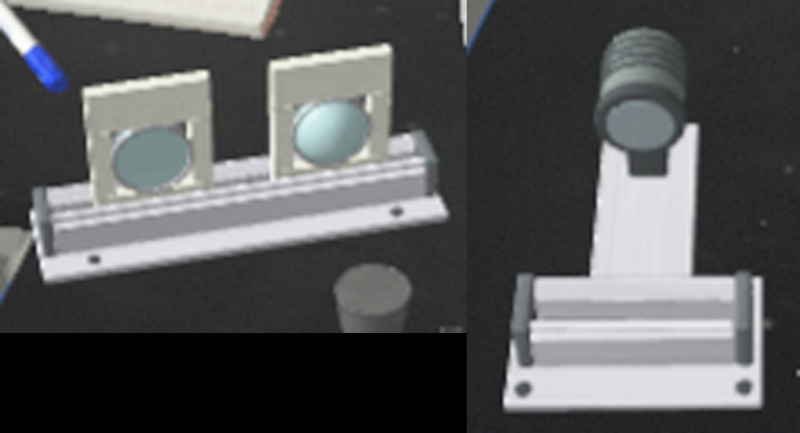

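View pics/c3.png

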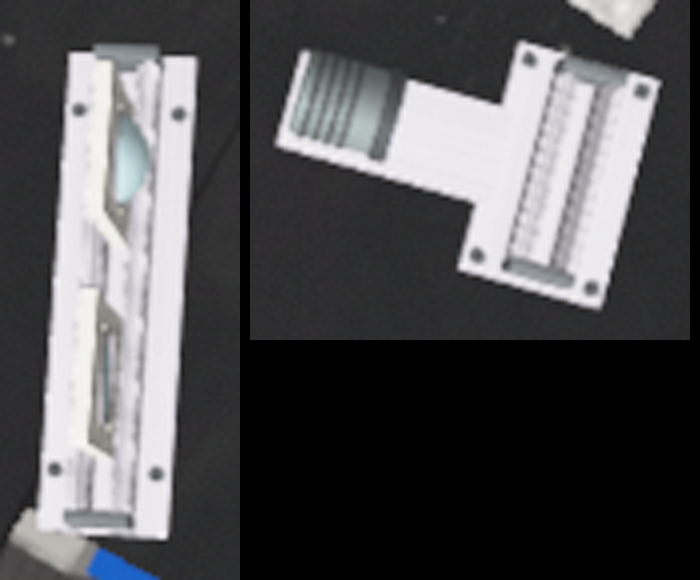

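The far plate is the lens: side view around (304,165), with a convex glass, and its bulge is seen at top-view px (237,161). The near plate is the window. The slot runs between the end caps at about (397,233) and (382,282) in the top view. Next I'll measure colour blobs in both views.

```bash
cat > h.py <<'E'
import cv2,numpy as np
from cell import ctrl,cams
np.set_printoptions(precision=1,suppress=True)
M={n:{k:np.array(v) for k,v in cams.camera_model(n).items()} for n in("side","top")}
def P(n):
    m=M[n];return np.array([[m["fx"],0,m["cx"]],[0,m["fy"],m["cy"]],[0,0,1]])@np.c_[m["R"],m["t"]]
def tri(ps,pt):
    X=cv2.triangulatePoints(P("side"),P("top"),np.float64(ps).reshape(2,1),np.float64(pt).reshape(2,1)).ravel();X=X[:3]/X[3]
    return X,proj("side",X)-ps
def proj(n,X):
    p=P(n)@np.r_[X,1];return p[:2]/p[2]
def ray(n,p,z):
    m=M[n];d=m["R"].T@[(p[0]-m["cx"])/m["fx"],(p[1]-m["cy"])/m["fy"],1];c=-m["R"].T@m["t"]
    return c+d*(z-c[2])/d[2]
def blobs(mask,off,amin,amax):
    n,l,s,c=cv2.connectedComponentsWithStats(mask.astype(np.uint8))
    return [(s[i][4],c[i]+off,cv2.minAreaRect(np.argwhere(l==i)[:,::-1].astype(np.float32)+np.float32(off))) for i in range(1,n) if amin<=s[i][4]<=amax]
E
python3 - <<'E'
from h import *
for n,(x0,x1,y0,y1) in {"side":(205,345,130,225),"top":(205,265,120,265)}.items():
    im=cv2.imread(f"pics/{n}0.png").astype(int)[y0:y1,x0:x1]
    b,g,r=im[...,0],im[...,1],im[...,2]
    for thr in ((120,225) if n=="top" else (120,)):
        for a,c,rc in blobs((r-b>8)&(r>thr),(x0,y0),40,3000):
            print(n,thr,a,c,np.round(rc[0],1),np.round(rc[1],1),rc[2],cv2.boxPoints(rc).tolist())
# holes
for n,(x0,x1,y0,y1) in {"side":(195,295,310,355),"top":(360,420,220,300)}.items():
    im=cv2.imread(f"pics/{n}0.png")[y0:y1,x0:x1]
    g=cv2.cvtColor(im,6)
    for a,c,rc in blobs(g<150,(x0,y0),4,200): print(n,"dark",a,c,np.round(rc[1],1),np.round(cv2.boxPoints(rc),1).tolist())
E
```

```text
side 120 328 [255.1 134.1] [247.5 135.5] [11. 81.] 90.0 [[207.0, 130.0], [288.0, 130.0], [288.0, 141.0], [207.0, 141.0]]
side 120 664 [303.2 159.1] [303.9 162.9] [35.1 39.2] 81.8698959350586 [[282.0399475097656, 148.27999877929688], [320.8199768066406, 142.739990234375], [325.7799987792969, 177.45999145507812], [286.9999694824219, 183.0]]
side 120 679 [248.5 167. ] [250.  170.8] [35.3 39.5] 81.57302856445312 [[227.84561157226562, 156.2080535888672], [266.9140625, 150.4201202392578], [272.08990478515625, 185.35704040527344], [233.02145385742188, 191.1449737548828]]
side dark 133 [277.8 322.3] [24.  5.] [[275.0, 310.0], [280.0, 310.0], [280.0, 334.0], [275.0, 334.0]]
side dark 18 [277.9 340.7] [3.5 4.2] [[275.0, 341.0], [278.0, 338.0], [280.5, 340.5], [277.5, 343.5]]
side dark 15 [211.4 341.4] [3. 3.] [[210.0, 340.0], [213.0, 340.0], [213.0, 343.0], [210.0, 343.0]]
top dark 7 [379.  229.3] [2. 2.] [[378.0, 228.0], [380.0, 228.0], [380.0, 230.0], [378.0, 230.0]]
top dark 8 [407.5 237.1] [2.1 2.8] [[405.5, 237.5], [407.5, 235.5], [409.0, 237.0], [407.0, 239.0]]
top dark 5 [394.4 245.8] [2. 1.] [[394.0, 245.0], [395.0, 245.0], [395.0, 247.0], [394.0, 247.0]]
top dark 20 [391.9 255.7] [ 1.5 13.3] [[389.5, 261.8999938964844], [393.0, 249.0], [394.3999938964844, 249.39999389648438], [390.8999938964844, 262.29998779296875]]
top dark 5 [389.4 264.8] [2. 1.] [[389.0, 264.0], [390.0, 264.0], [390.0, 266.0], [389.0, 266.0]]
top dark 67 [382.8 280. ] [17.1 16.8] [[372.1000061035156, 269.1000061035156], [388.8999938964844, 267.8999938964844], [390.1000061035156, 285.0], [373.29998779296875, 286.1000061035156]]
top dark 7 [366.  278.3] [2. 2.] [[365.0, 277.0], [367.0, 277.0], [367.0, 279.0], [365.0, 279.0]]
top dark 8 [394.9 286.9] [2. 2.] [[394.0, 286.0], [396.0, 286.0], [396.0, 288.0], [394.0, 288.0]]
```

```bash
python3 - <<'E'
from h import *
for s,t in (((211.4,341.4),(394.9,286.9)),((277.9,340.7),(407.5,237.1))): print("hole",*tri(s,t))
H=[(379,229.3),(407.5,237.1),(366,278.3),(394.9,286.9)]
for z in (0,6,8): print(z,[ray("top",h,z) for h in H], np.mean([ray("top",h,z) for h in H],0))
t=cv2.imread("pics/top0.png").astype(int)
for y in (131,133,134,135,136,137,140,150,160,165,170,172,173,174,175,176,178): print(y,[ '/'.join(map(str,v)) for v in t[y,223:240,::2].tolist()])
s=cv2.imread("pics/side0.png").astype(int)
E
```

```text
hole [ 407.1 -283.1    4.7] [ 0.5 -0.1]
hole [ 501.6 -311.7    4.6] [ 0.6 -0.1]
0 [array([ 519.3, -258.5,    0. ]), array([ 502.8, -312.8,    0. ]), array([ 425.1, -229.5,    0. ]), array([ 407.7, -284. ,    0. ])] [ 463.7 -271.2    0. ]
6 [array([ 518.8, -257.6,    6. ]), array([ 502.4, -311.6,    6. ]), array([ 425.2, -228.7,    6. ]), array([ 407.8, -283. ,    6. ])] [ 463.5 -270.2    6. ]
8 [array([ 518.6, -257.3,    8. ]), array([ 502.3, -311.2,    8. ]), array([ 425.2, -228.5,    8. ]), array([ 407.9, -282.6,    8. ])] [ 463.5 -269.9    8. ]
131 ['49/49', '47/48', '47/47', '48/49', '47/48', '96/90', '127/119', '122/115', '120/112', '118/110', '115/109', '115/107', '113/107', '112/105', '109/102', '107/100', '105/98']
133 ['209/204', '209/205', '209/205', '208/204', '204/201', '186/180', '161/150', '158/148', '157/148', '157/146', '156/145', '155/145', '154/144', '151/141', '150/141', '148/138', '147/137']
134 ['235/233', '236/234', '236/234', '236/233', '234/232', '219/216', '164/157', '141/134', '144/136', '139/131', '143/134', '153/144', '157/147', '158/147', '158/148', '157/
[... 2004 characters left out ...]
7', '234/239', '234/240', '217/225', '147/156', '126/134', '133/140', '133/140', '135/140', '170/169', '200/197', '219/217']
175 ['236/233', '235/232', '224/221', '215/213', '226/225', '222/224', '228/234', '234/240', '231/237', '198/210', '135/142', '132/139', '133/140', '134/139', '171/169', '199/195', '215/213']
176 ['236/234', '235/232', '224/221', '210/207', '217/214', '207/205', '225/230', '238/242', '235/240', '229/236', '188/198', '129/136', '127/132', '137/140', '180/177', '202/198', '213/209']
178 ['235/233', '235/233', '224/221', '212/209', '217/213', '200/195', '198/195', '206/212', '226/233', '234/240', '232/239', '205/215', '138/147', '158/162', '193/191', '201/197', '214/210']
```

```bash
python3 - <<'E'
from h import *
s=cv2.imread("pics/side0.png").astype(int)
m=((s[...,2]-s[...,0]>8)&(s[...,2]>120))
print("top row per col",[(c,int(np.argmax(m[135:190,c])+135)) for c in range(283,326,3)])
for r in (146,148,150,152,154,156): 
    c=np.flatnonzero(m[r,270:335])+270; print(r,c.min(),c.max())
far,near=(230.3,134.6),(228.05,173.7)
for z in (104,106,108):
    A,B=ray("top",far,z),ray("top",near,z);d=(A-B)/np.linalg.norm(A-B);n=np.array([d[1],-d[0],0])
    print(z,A,B,np.linalg.norm(A-B),np.degrees(np.arctan2(d[1],d[0])),(A+B)/2)
    print("  side corners back far/near, front far/near",*[proj("side",X) for X in (A-4*n,B-4*n,A+4*n,B+4*n)])
f=lambda a,k:cv2.resize(a,None,fx=k,fy=k,interpolation=cv2.INTER_CUBIC)
s=cv2.imread("pics/side0.png");t=cv2.imread("pics/top0.png")
o=np.zeros((600,800,3),np.uint8);a=f(t[222:292,360:412],8);b=f(s[300:350,204:288],5)
o[:560,:416]=a;o[:250,380+0:800]=o[:250,380:800]
o[:a.shape[0],:a.shape[1]]=a;b=cv2.resize(b,(380,226));o[:226,420:800]=b
cv2.imwrite("pics/c5.png",o)
E
```

```text
top row per col [(283, 135), (286, 135), (289, 148), (292, 149), (295, 147), (298, 146), (301, 146), (304, 146), (307, 145), (310, 145), (313, 146), (316, 144), (319, 143), (322, 135), (325, 135)]
146 298 321
148 286 320
150 286 321
152 286 321
154 286 321
156 286 321
104 [689.1  18.  104. ] [616.9  22.6 104. ] 72.3008441258899 -3.641772393691487 [653.   20.3 104. ]
  side corners back far/near, front far/near [322.1 142.6] [284.9 148.1] [323.3 144.9] [285.9 150.4]
106 [688.5  17.7 106. ] [616.5  22.3 106. ] 72.1488590427607 -3.64177239369149 [652.5  20.  106. ]
  side corners back far/near, front far/near [321.9 141.8] [284.7 147.3] [323.1 144.1] [285.7 149.7]
108 [688.   17.5 108. ] [616.1  22.  108. ] 71.99687395963151 -3.6417723936914923 [652.1  19.8 108. ]
  side corners back far/near, front far/near [321.7 141.1] [284.5 146.5] [323.  143.4] [285.5 148.9]
```

View pics/c5.png

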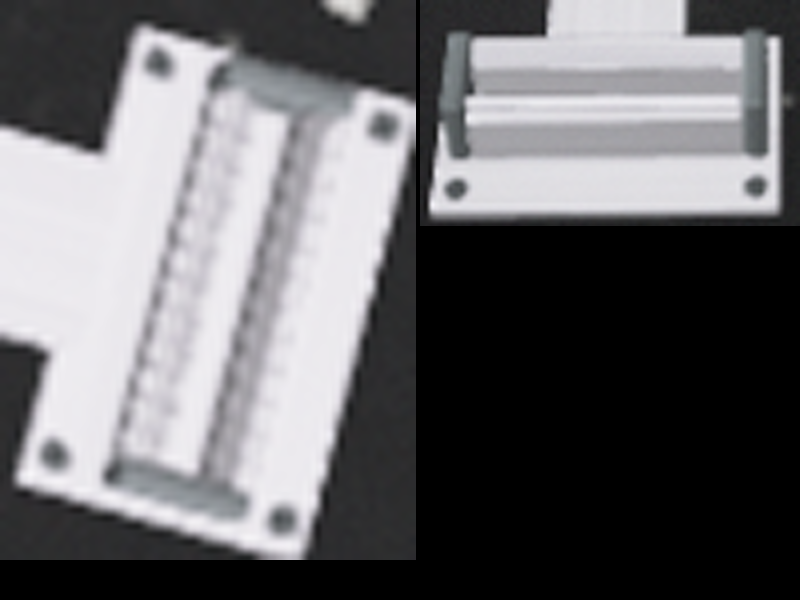

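```bash
python3 - <<'E'
from h import *
o=np.array([360-.44,222-.44]);q=lambda x,y:o+np.array([x,y])/8
F,N=q(288,88),q(178,489)
for z in (30,34,38): 
    A,B=ray("top",F,z),ray("top",N,z);d=A-B
    print(z,A,B,(A+B)/2,np.linalg.norm(d),np.degrees(np.arctan2(d[1],d[0])))
    print("   cap in side",proj("side",A),proj("side",B))
# side image crop scale: 84px->380
so=lambda x,y:(204+x*84/380-.4,300+y*50/226-.4)
print("side cap top left/right outline", [so(*p) for p in ((449,35),(469,35),(745,30),(765,30),(442,100),(463,100),(745,95),(768,95))] if 0 else [so(x-420,y) for x,y in ((459,35),(452,102),(754,32),(756,98))])
c=np.array([463.5,-270.2,6]);u=np.array([.956,-.294,0]);l=np.array([.294,.956,0])
# predicted slot features if slot centred on holes: top-view crop px
for nm,a,z in (("floor edges",5.5,6),("wall top inner",5.5,26),("flare lip",11.5,34)):
    for k in (-45,0,45): print(nm,k,[((proj("top",np.array([*(c+u*k+l*s*a)[:2],z]))-o)*8).round(0) for s in (1,-1)])
E
```

```text
30 [ 509.9 -284.9   30. ] [ 416.6 -254.9   30. ] [ 463.2 -269.9   30. ] 97.96589218579521 -17.79643058852013
   cap in side [278.3 314.6] [212.7 314.5]
34 [ 509.6 -284.2   34. ] [ 416.6 -254.3   34. ] [ 463.1 -269.3   34. ] 97.58374295230193 -17.796430588520167
   cap in side [277.9 312.6] [212.4 312.5]
38 [ 509.2 -283.5   38. ] [ 416.7 -253.8   38. ] [ 463.  -268.6   38. ] 97.20159371880875 -17.796430588520163
   cap in side [277.6 310.6] [212.1 310.5]
side cap top left/right outline [(212.22105263157894, 307.3433628318584), (210.67368421052632, 322.16637168141597), (277.43157894736845, 306.67964601769916), (277.87368421052633, 321.28141592920355)]
floor edges -45 [array([148., 465.]), array([193., 478.])]
floor edges 0 [array([196., 283.]), array([241., 296.])]
floor edges 45 [array([243., 104.]), array([287., 116.])]
wall top inner -45 [array([161., 465.]), array([206., 478.])]
wall top inner 0 [array([209., 280.]), array([254., 293.])]
wall top inner 45 [array([257.,  97.]), array([302., 110.])]
flare lip -45 [array([141., 458.]), array([237., 486.])]
flare lip 0 [array([189., 272.]), array([285., 299.])]
flare lip 45 [array([238.,  88.]), array([333., 114.])]
```

Lens: centre xy ≈ (652.5, 20), top at about 105, plate line at −3.6°. Slot: centre ≈ (463.3, −270), slot line at −17.2°. The predicted slot edges match the picture (floor 205–245 px in the crop), and both points fit the given sizes. Next I plan the approach over the lens. A tool yaw of 176.4° keeps joint 6 well inside its range.

```bash
cat >> h.py <<'E'
from scipy.spatial.transform import Rotation as Ro
def plan(target,dyaw,n,st=None):
    s=st or ctrl.read_state();p=s["eef_pos"];R=Ro.from_rotvec(s["ee_rot"])
    x=R.as_matrix()[:,0];psi=np.arctan2(x[1],x[0]);print("at",s["time"],p,"yaw",np.degrees(psi).round(2),"tilt z",R.as_matrix()[:,2].round(4),"q6",s["q"][5].round(3))
    D=(np.array(target)-p)/n
    for i in range(n):
        print(i,(R.as_matrix().T@D).round(1),"wz",round(-dyaw/n,4)); R=R*Ro.from_rotvec([0,0,-dyaw/n])
E
python3 - <<'E'
from h import *
plan([652.5,20,190],np.radians(176.4)-2*np.arctan2(.502,3.1),20)
E
```

```text
at 0.1 [ 173.4 -521.6  230.8] yaw 18.38 tilt z [-0.  0. -1.] q6 -0.085
0 [ 31.3 -18.1   2.1] wz -0.1379
1 [ 33.5 -13.7   2.1] wz -0.1379
2 [35.  -8.9  2.1] wz -0.1379
3 [35.9 -4.   2.1] wz -0.1379
4 [36.1  0.9  2.1] wz -0.1379
5 [35.7  5.9  2.1] wz -0.1379
6 [34.5 10.7  2.1] wz -0.1379
7 [32.7 15.4  2.1] wz -0.1379
8 [30.3 19.7  2.1] wz -0.1379
9 [27.3 23.7  2.1] wz -0.1379
10 [23.8 27.2  2.1] wz -0.1379
11 [19.8 30.2  2.1] wz -0.1379
12 [15.5 32.7  2.1] wz -0.1379
13 [10.8 34.5  2.1] wz -0.1379
14 [ 6.  35.7  2.1] wz -0.1379
15 [ 1.  36.1  2.1] wz -0.1379
16 [-4.  35.9  2.1] wz -0.1379
17 [-8.9 35.1  2.1] wz -0.1379
18 [-13.6  33.5   2.1] wz -0.1379
19 [-18.1  31.3   2.1] wz -0.1379
```

apply_moves(plan=[{"tx":31,"ty":-18,"tz":2,"wz":-0.138,"hand":0},{"tx":33.5,"ty":-13.5,"tz":2,"wz":-0.138,"hand":0},{"tx":35,"ty":-9,"tz":2,"wz":-0.138,"hand":0},{"tx":36,"ty":-4,"tz":2,"wz":-0.138,"hand":0},{"tx":36,"ty":1,"tz":2,"wz":-0.138,"hand":0}], newtons=40)

```text
$.plan[0]: bad value
```

apply_moves(plan=[{"tx":35.5,"ty":6,"tz":2,"wz":-0.138,"hand":0},{"tx":34.5,"ty":10.5,"tz":2,"wz":-0.138,"hand":0},{"tx":32.5,"ty":15.5,"tz":2,"wz":-0.138,"hand":0},{"tx":30.5,"ty":19.5,"tz":2,"wz":-0.138,"hand":0},{"tx":27.5,"ty":23.5,"tz":2,"wz":-0.138,"hand":0}])

```text
$.plan[0]: bad value
```

```bash
python3 - <<'E'
from h import *
plan([652.5,20,190],np.radians(176.4)-np.radians(18.4)-1.38,10)
E
```

```text
at 0.1 [ 173.4 -521.6  230.8] yaw 18.38 tilt z [-0.  0. -1.] q6 -0.085
0 [ 62.5 -36.3   4.1] wz -0.1378
1 [ 66.9 -27.4   4.1] wz -0.1378
2 [ 70.1 -17.9   4.1] wz -0.1378
3 [71.9 -8.1  4.1] wz -0.1378
4 [72.3  1.8  4.1] wz -0.1378
5 [71.4 11.7  4.1] wz -0.1378
6 [69.1 21.4  4.1] wz -0.1378
7 [65.5 30.7  4.1] wz -0.1378
8 [60.6 39.4  4.1] wz -0.1378
9 [54.6 47.4  4.1] wz -0.1378
```

Refused, probably because every key is required in a row. I'll retry with all seven.

apply_moves(plan=[{"tx":31,"ty":-18,"tz":2,"wx":0,"wy":0,"wz":-0.138,"hand":0},{"tx":33.5,"ty":-13.5,"tz":2,"wx":0,"wy":0,"wz":-0.138,"hand":0},{"tx":35,"ty":-9,"tz":2,"wx":0,"wy":0,"wz":-0.138,"hand":0},{"tx":36,"ty":-4,"tz":2,"wx":0,"wy":0,"wz":-0.138,"hand":0},{"tx":36,"ty":1,"tz":2,"wx":0,"wy":0,"wz":-0.138,"hand":0}], newtons=40)

```text
time: 0.72
eef_pos: [293.7, -385.9, 221.0]
ee_rot: [-2.745, -1.527, 0.0]
contact_force: [0.4, -0.4, -0.0]
finger_gap: 85.6
grip_force: 0.0
```

apply_moves(plan=[{"tx":35.5,"ty":6,"tz":2,"wx":0,"wy":0,"wz":-0.138,"hand":0},{"tx":34.5,"ty":10.5,"tz":2,"wx":0,"wy":0,"wz":-0.138,"hand":0},{"tx":32.5,"ty":15.5,"tz":2,"wx":0,"wy":0,"wz":-0.138,"hand":0},{"tx":30.5,"ty":19.5,"tz":2,"wx":0,"wy":0,"wz":-0.138,"hand":0},{"tx":27.5,"ty":23.5,"tz":2,"wx":0,"wy":0,"wz":-0.138,"hand":0}])

```text
time: 1.35
eef_pos: [412.7, -250.3, 211.0]
ee_rot: [-2.067, -2.365, 0.0]
contact_force: [0.5, -0.2, 0.0]
finger_gap: 85.2
grip_force: 0.0
```

apply_moves(plan=[{"tx":24,"ty":27,"tz":2,"wx":0,"wy":0,"wz":-0.138,"hand":0},{"tx":20,"ty":30,"tz":2,"wx":0,"wy":0,"wz":-0.138,"hand":0},{"tx":15.5,"ty":32.5,"tz":2,"wx":0,"wy":0,"wz":-0.138,"hand":0},{"tx":11,"ty":34.5,"tz":2,"wx":0,"wy":0,"wz":-0.138,"hand":0},{"tx":6,"ty":35.5,"tz":2,"wx":0,"wy":0,"wz":-0.138,"hand":0}])

```text
time: 1.98
eef_pos: [531.3, -114.4, 200.9]
ee_rot: [-1.145, -2.925, 0.0]
contact_force: [0.3, -0.4, -1.0]
finger_gap: 85.2
grip_force: 0.0
```

apply_moves(plan=[{"tx":1,"ty":36,"tz":2,"wx":0,"wy":0,"wz":-0.138,"hand":0},{"tx":-4,"ty":36,"tz":2,"wx":0,"wy":0,"wz":-0.138,"hand":0},{"tx":-9,"ty":35,"tz":2,"wx":0,"wy":0,"wz":-0.138,"hand":0},{"tx":-13.5,"ty":33.5,"tz":2,"wx":0,"wy":0,"wz":-0.138,"hand":0},{"tx":-18,"ty":31.5,"tz":2,"wx":0,"wy":0,"wz":-0.136,"hand":0}])

```text
time: 2.6
eef_pos: [650.8, 21.1, 190.8]
ee_rot: [-0.092, -3.139, 0.0]
contact_force: [0.4, -1.5, 0.8]
finger_gap: 85.5
grip_force: 0.0
```

```bash
python3 - <<'E'
from h import *
cv2.imwrite("pics/side1.png",cams.capture("side")[:,:,::-1])
plan([652.5,20,80],0,1)
E
```

```text
at 2.65 [652.6  24.2 190.4] yaw 177.15 tilt z [ 0.  0. -1.] q6 -1.556
0 [ -0.1  -4.3 110.4] wz 0.0
```

apply_moves(plan=[{"tx":0,"ty":0,"tz":20,"wx":0,"wy":0,"wz":0,"hand":0},{"tx":0,"ty":0,"tz":20,"wx":0,"wy":0,"wz":0,"hand":0},{"tx":0,"ty":0,"tz":10,"wx":0,"wy":0,"wz":0,"hand":0},{"tx":0,"ty":0,"tz":0,"wx":0,"wy":0,"wz":0,"hand":0},{"tx":0,"ty":0,"tz":0,"wx":0,"wy":0,"wz":0,"hand":0}])

```text
time: 3.28
eef_pos: [650.6, 20.0, 142.0]
ee_rot: [0.099, 3.139, 0.0]
contact_force: [0.1, 0.9, 0.1]
finger_gap: 85.2
grip_force: 0.0
```

```bash
python3 - <<'E'
from h import *
s=cams.capture("side")[:,:,::-1];t=cams.capture("top")[:,:,::-1]
o=np.zeros((560,800,3),np.uint8)
o[:400,:420]=cv2.resize(s[90:220,235:372],(420,400));o[:400,420:]=cv2.resize(t[110:230,170:284],(380,400))
cv2.imwrite("pics/c6.png",o);cv2.imwrite("pics/t6.png",t);cv2.imwrite("pics/s6.png",s)
plan([652.5,20,80],0,1)
E
```

```text
at 3.375 [650.6  20.1 142.1] yaw 176.4 tilt z [ 0. -0. -1.] q6 -1.549
0 [-1.8  0.  62.1] wz 0.0
```

View pics/c6.png

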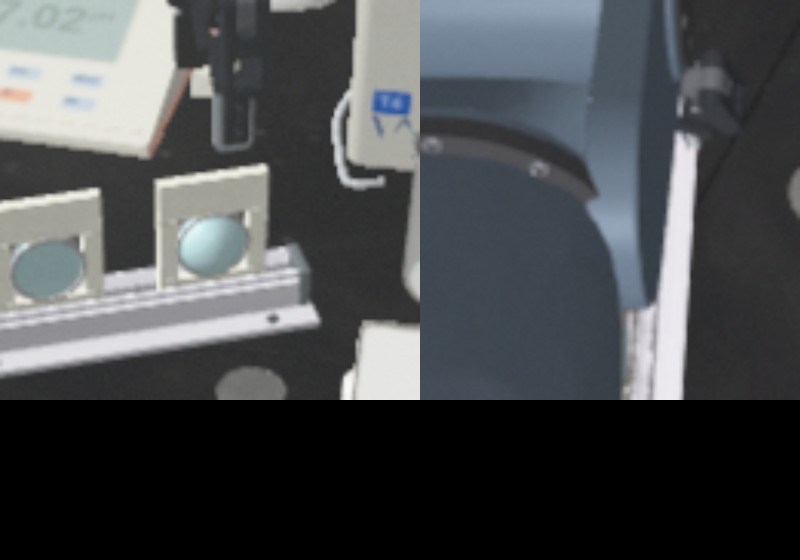

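The fingers straddle the lens: in the left half, the near finger tip is at about (235,148), over the lens's top edge. I'll go down to TCP z≈82 and close.

apply_moves(plan=[{"tx":-2,"ty":0,"tz":15,"wx":0,"wy":0,"wz":0,"hand":0},{"tx":0,"ty":0,"tz":20,"wx":0,"wy":0,"wz":0,"hand":0},{"tx":0,"ty":0,"tz":15,"wx":0,"wy":0,"wz":0,"hand":60},{"tx":0,"ty":0,"tz":10,"wx":0,"wy":0,"wz":0,"hand":120},{"tx":0,"ty":0,"tz":0,"wx":0,"wy":0,"wz":0,"hand":180}], newtons=40)

```text
time: 4.0
eef_pos: [651.9, 20.0, 80.3]
ee_rot: [-0.099, -3.139, -0.0]
contact_force: [-0.4, 0.1, 0.5]
finger_gap: 31.9
grip_force: 0.0
```

apply_moves(plan=[{"tx":0,"ty":0,"tz":0,"wx":0,"wy":0,"wz":0,"hand":255},{"tx":0,"ty":0,"tz":0,"wx":0,"wy":0,"wz":0,"hand":255},{"tx":0,"ty":0,"tz":0,"wx":0,"wy":0,"wz":0,"hand":255},{"tx":0,"ty":0,"tz":0,"wx":0,"wy":0,"wz":0,"hand":255},{"tx":0,"ty":0,"tz":0,"wx":0,"wy":0,"wz":0,"hand":255}])

```text
time: 4.62
eef_pos: [652.7, 20.0, 82.0]
ee_rot: [0.099, 3.139, -0.0]
contact_force: [-0.8, 0.1, 5.7]
finger_gap: 7.5
grip_force: 40.9
```

Gripped at 7.5 mm, as expected. Lifting.

apply_moves(plan=[{"tx":0,"ty":0,"tz":-10,"wx":0,"wy":0,"wz":0,"hand":255},{"tx":0,"ty":0,"tz":-20,"wx":0,"wy":0,"wz":0,"hand":255},{"tx":0,"ty":0,"tz":-25,"wx":0,"wy":0,"wz":0,"hand":255},{"tx":0,"ty":0,"tz":-30,"wx":0,"wy":0,"wz":0,"hand":255},{"tx":0,"ty":0,"tz":-25,"wx":0,"wy":0,"wz":0,"hand":255}])

```text
time: 5.25
eef_pos: [652.5, 20.0, 193.9]
ee_rot: [0.099, 3.138, -0.0]
contact_force: [0.3, 0.3, -0.8]
finger_gap: 7.0
grip_force: 40.1
```

```bash
python3 - <<'E'
from h import *
cv2.imwrite("pics/s7.png",cams.capture("side")[:,:,::-1])
plan([463.3,-270,190],-np.radians(193.6),25)
E
```

```text
at 5.3 [653.7  20.  197.3] yaw 176.41 tilt z [ 0. -0. -1.] q6 -1.549
0 [  6.9 -12.1   0.2] wz 0.1352
1 [  5.2 -12.9   0.2] wz 0.1352
2 [  3.4 -13.5   0.2] wz 0.1352
3 [  1.6 -13.8   0.2] wz 0.1352
4 [ -0.3 -13.9   0.2] wz 0.1352
5 [ -2.2 -13.7   0.2] wz 0.1352
6 [ -4.  -13.3   0.2] wz 0.1352
7 [ -5.8 -12.6   0.2] wz 0.1352
8 [ -7.4 -11.7   0.2] wz 0.1352
9 [ -8.9 -10.6   0.2] wz 0.1352
10 [-10.3  -9.3   0.2] wz 0.1352
11 [-11.4  -7.9   0.2] wz 0.1352
12 [-12.4  -6.3   0.2] wz 0.1352
13 [-13.1  -4.5   0.2] wz 0.1352
14 [-13.6  -2.7   0.2] wz 0.1352
15 [-13.9  -0.9   0.2] wz 0.1352
16 [-13.8   1.    0.2] wz 0.1352
17 [-13.6   2.9   0.2] wz 0.1352
18 [-13.1   4.7   0.2] wz 0.1352
19 [-12.3   6.4   0.2] wz 0.1352
20 [-11.3   8.    0.2] wz 0.1352
21 [-10.2   9.5   0.2] wz 0.1352
22 [-8.8 10.7  0.2] wz 0.1352
23 [-7.3 11.8  0.2] wz 0.1352
24 [-5.6 12.7  0.2] wz 0.1352
```

apply_moves(plan=[{"tx":7,"ty":-12,"tz":0,"wx":0,"wy":0,"wz":0.135,"hand":255},{"tx":5,"ty":-13,"tz":0,"wx":0,"wy":0,"wz":0.135,"hand":255},{"tx":3.5,"ty":-13.5,"tz":0,"wx":0,"wy":0,"wz":0.135,"hand":255},{"tx":1.5,"ty":-14,"tz":0,"wx":0,"wy":0,"wz":0.135,"hand":255},{"tx":-0.5,"ty":-14,"tz":0,"wx":0,"wy":0,"wz":0.135,"hand":255}])

```text
time: 5.92
eef_pos: [613.8, -38.9, 191.7]
ee_rot: [1.139, 2.927, 0.0]
contact_force: [0.0, -0.8, -0.9]
finger_gap: 7.1
grip_force: 40.0
```

apply_moves(plan=[{"tx":-2,"ty":-13.5,"tz":0,"wx":0,"wy":0,"wz":0.135,"hand":255},{"tx":-4,"ty":-13.5,"tz":0,"wx":0,"wy":0,"wz":0.135,"hand":255},{"tx":-6,"ty":-12.5,"tz":0,"wx":0,"wy":0,"wz":0.135,"hand":255},{"tx":-7.5,"ty":-11.5,"tz":0,"wx":0,"wy":0,"wz":0.135,"hand":255},{"tx":-9,"ty":-10.5,"tz":0,"wx":0,"wy":0,"wz":0.135,"hand":255}])

```text
time: 6.55
eef_pos: [576.3, -96.9, 191.7]
ee_rot: [2.044, 2.385, 0.0]
contact_force: [0.7, 0.3, -1.3]
finger_gap: 7.5
grip_force: 40.0
```

apply_moves(plan=[{"tx":-10.5,"ty":-9.5,"tz":0,"wx":0,"wy":0,"wz":0.135,"hand":255},{"tx":-11.5,"ty":-8,"tz":0,"wx":0,"wy":0,"wz":0.135,"hand":255},{"tx":-12.5,"ty":-6.5,"tz":0,"wx":0,"wy":0,"wz":0.135,"hand":255},{"tx":-13,"ty":-4.5,"tz":0,"wx":0,"wy":0,"wz":0.135,"hand":255},{"tx":-13.5,"ty":-2.5,"tz":0,"wx":0,"wy":0,"wz":0.135,"hand":255}])

```text
time: 7.18
eef_pos: [538.1, -155.3, 191.7]
ee_rot: [2.719, 1.574, 0.0]
contact_force: [0.3, -0.5, -1.8]
finger_gap: 7.4
grip_force: 40.0
```

apply_moves(plan=[{"tx":-14,"ty":-1,"tz":0,"wx":0,"wy":0,"wz":0.135,"hand":255},{"tx":-14,"ty":1,"tz":0,"wx":0,"wy":0,"wz":0.135,"hand":255},{"tx":-13.5,"ty":3,"tz":0,"wx":0,"wy":0,"wz":0.135,"hand":255},{"tx":-13,"ty":4.5,"tz":0,"wx":0,"wy":0,"wz":0.135,"hand":255},{"tx":-12,"ty":6.5,"tz":0,"wx":0,"wy":0,"wz":0.135,"hand":255}])

```text
time: 7.8
eef_pos: [500.3, -213.3, 191.7]
ee_rot: [3.086, 0.585, 0.0]
contact_force: [0.4, 0.4, -0.9]
finger_gap: 7.3
grip_force: 40.0
```

apply_moves(plan=[{"tx":-11.5,"ty":8,"tz":0,"wx":0,"wy":0,"wz":0.135,"hand":255},{"tx":-10,"ty":9.5,"tz":0,"wx":0,"wy":0,"wz":0.135,"hand":255},{"tx":-9,"ty":10.5,"tz":0,"wx":0,"wy":0,"wz":0.135,"hand":255},{"tx":-7,"ty":12,"tz":0,"wx":0,"wy":0,"wz":0.135,"hand":255},{"tx":-5.5,"ty":12.5,"tz":0,"wx":0,"wy":0,"wz":0.139,"hand":255}])

```text
time: 8.43
eef_pos: [462.6, -271.3, 191.7]
ee_rot: [3.105, -0.477, 0.001]
contact_force: [0.1, -0.2, -0.7]
finger_gap: 7.5
grip_force: 40.0
```

apply_moves(plan=[{"tx":0,"ty":0,"tz":10,"wx":0,"wy":0,"wz":0,"hand":255},{"tx":0,"ty":0,"tz":15,"wx":0,"wy":0,"wz":0,"hand":255},{"tx":0,"ty":0,"tz":10,"wx":0,"wy":0,"wz":0,"hand":255},{"tx":0,"ty":0,"tz":0,"wx":0,"wy":0,"wz":0,"hand":255},{"tx":0,"ty":0,"tz":0,"wx":0,"wy":0,"wz":0,"hand":255}])

```text
time: 9.05
eef_pos: [463.2, -271.0, 156.4]
ee_rot: [3.106, -0.469, 0.0]
contact_force: [-0.1, 0.1, -0.8]
finger_gap: 7.2
grip_force: 40.0
```

```bash
python3 - <<'E'
from h import *
s=cams.capture("side")[:,:,::-1];t=cams.capture("top")[:,:,::-1]
cv2.imwrite("pics/t8.png",t);cv2.imwrite("pics/s8.png",s)
plan([463.3,-270,120],0,1)
o=np.zeros((560,800,3),np.uint8)
o[:560,:400]=cv2.resize(s[190:358,185:305],(400,560),interpolation=2);o[:,400:]=cv2.resize(t[180:320,310:410],(400,560),interpolation=2)
cv2.imwrite("pics/c8.png",o)
E
```

```text
at 9.15 [ 463.1 -271.1  156.7] yaw -17.18 tilt z [ 0. -0. -1.] q6 1.254
0 [-0.2 -1.1 36.7] wz 0.0
```

View pics/c8.png

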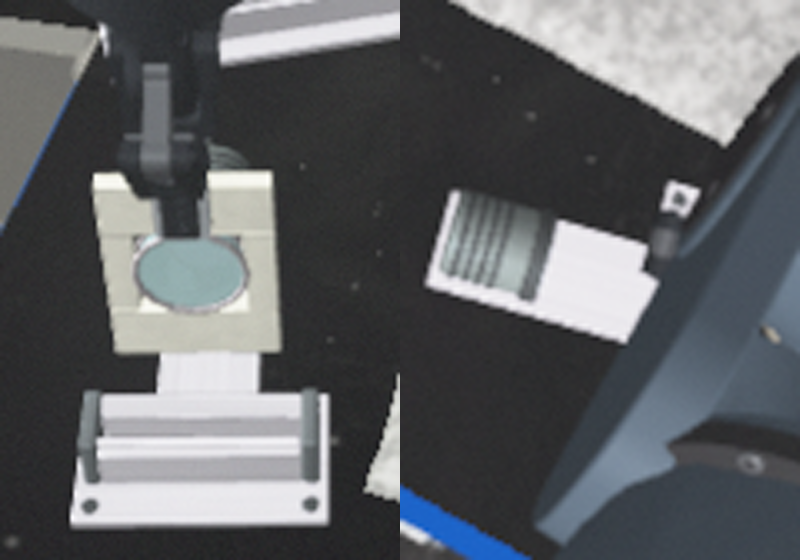

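The flat face looks to the camera, so the bulge is towards the lamp. The lens's lower edge in the crop runs (115,352)–(281,352), above the slot. I'll check its offset along the slot and its height against the prediction.

```bash
python3 - <<'E'
from h import *
s=cv2.imread("pics/s8.png").astype(int)
m=((s[...,2]-s[...,0]>8)&(s[...,2]>120))
sub=m[240:305,205:280]; 
for r in (245,260,290,293,294,295,296,297,298): 
    c=np.flatnonzero(m[r,205:280])+205; print(r,(c.min(),c.max()) if len(c) else 0)
a=np.radians(-17.2);u=np.array([np.cos(a),np.sin(a),0]);n=np.array([-u[1],u[0],0])
p=np.array([463.2,-271,156.5])
for nm,z in(("bot",-76),("top",24)):
    print(nm,[proj("side",p+u*k-n*4+[0,0,z]) for k in(-35,35)])
print("px per mm along u",proj("side",p+u-[0,0,76])-proj("side",p-[0,0,76]),"z",proj("side",p+[0,0,1])-proj("side",p))
E
```

```text
245 (np.int64(213), np.int64(266))
260 (np.int64(215), np.int64(266))
290 (np.int64(219), np.int64(268))
293 (np.int64(220), np.int64(268))
294 (np.int64(220), np.int64(268))
295 (np.int64(221), np.int64(232))
296 0
297 0
298 0
bot [array([218.7, 295.2]), array([267.9, 294.9])]
top [array([211.4, 244.9]), array([265.3, 244.5])]
px per mm along u [ 0.7 -0. ] z [-0.1 -0.5]
```

Observed within about 1 mm of predicted. I'll shift 1 mm towards the lamp and descend gently into the flare.

apply_moves(plan=[{"tx":0,"ty":-1,"tz":15,"wx":0,"wy":0,"wz":0,"hand":255},{"tx":0,"ty":0,"tz":15,"wx":0,"wy":0,"wz":0,"hand":255},{"tx":0,"ty":0,"tz":10,"wx":0,"wy":0,"wz":0,"hand":255},{"tx":0,"ty":0,"tz":5,"wx":0,"wy":0,"wz":0,"hand":255},{"tx":0,"ty":0,"tz":3,"wx":0,"wy":0,"wz":0,"hand":255}])

```text
time: 9.78
eef_pos: [463.2, -270.1, 108.0]
ee_rot: [-3.106, 0.47, 0.0]
contact_force: [-1.1, 0.2, -0.9]
finger_gap: 7.0
grip_force: 40.1
```

apply_moves(plan=[{"tx":0,"ty":0,"tz":2,"wx":0,"wy":0,"wz":0,"hand":255},{"tx":0,"ty":0,"tz":2,"wx":0,"wy":0,"wz":0,"hand":255},{"tx":0,"ty":0,"tz":2,"wx":0,"wy":0,"wz":0,"hand":255},{"tx":0,"ty":0,"tz":2,"wx":0,"wy":0,"wz":0,"hand":255},{"tx":0,"ty":0,"tz":0,"wx":0,"wy":0,"wz":0,"hand":255}])

```text
time: 10.4
eef_pos: [463.1, -270.1, 100.2]
ee_rot: [3.106, -0.47, -0.0]
contact_force: [-0.3, -0.5, -0.2]
finger_gap: 6.8
grip_force: 40.0
```

No contact force, and the lower edge is already inside the straight part. Continuing down.

apply_moves(plan=[{"tx":0,"ty":0,"tz":3,"wx":0,"wy":0,"wz":0,"hand":255},{"tx":0,"ty":0,"tz":3,"wx":0,"wy":0,"wz":0,"hand":255},{"tx":0,"ty":0,"tz":3,"wx":0,"wy":0,"wz":0,"hand":255},{"tx":0,"ty":0,"tz":3,"wx":0,"wy":0,"wz":0,"hand":255},{"tx":0,"ty":0,"tz":2,"wx":0,"wy":0,"wz":0,"hand":255}])

```text
time: 11.02
eef_pos: [463.2, -270.0, 86.1]
ee_rot: [-3.106, 0.47, 0.0]
contact_force: [-0.8, -1.8, -1.0]
finger_gap: 7.2
grip_force: 40.1
```

apply_moves(plan=[{"tx":0,"ty":0,"tz":1,"wx":0,"wy":0,"wz":0,"hand":255},{"tx":0,"ty":0,"tz":1,"wx":0,"wy":0,"wz":0,"hand":255},{"tx":0,"ty":0,"tz":1,"wx":0,"wy":0,"wz":0,"hand":255},{"tx":0,"ty":0,"tz":0,"wx":0,"wy":0,"wz":0,"hand":255},{"tx":0,"ty":0,"tz":0,"wx":0,"wy":0,"wz":0,"hand":255}])

```text
time: 11.65
eef_pos: [463.2, -270.0, 83.3]
ee_rot: [3.106, -0.47, -0.0]
contact_force: [0.2, -0.1, -1.8]
finger_gap: 7.1
grip_force: 40.0
```

apply_moves(plan=[{"tx":0,"ty":0,"tz":0.5,"wx":0,"wy":0,"wz":0,"hand":255},{"tx":0,"ty":0,"tz":0.5,"wx":0,"wy":0,"wz":0,"hand":255},{"tx":0,"ty":0,"tz":0.5,"wx":0,"wy":0,"wz":0,"hand":255},{"tx":0,"ty":0,"tz":0,"wx":0,"wy":0,"wz":0,"hand":255},{"tx":0,"ty":0,"tz":0,"wx":0,"wy":0,"wz":0,"hand":255}])

```text
time: 12.28
eef_pos: [463.3, -270.1, 81.9]
ee_rot: [3.106, -0.47, 0.0]
contact_force: [-0.1, -0.9, 1.7]
finger_gap: 7.2
grip_force: 40.5
```

apply_moves(plan=[{"tx":0,"ty":0,"tz":0.5,"wx":0,"wy":0,"wz":0,"hand":255},{"tx":0,"ty":0,"tz":0.5,"wx":0,"wy":0,"wz":0,"hand":255},{"tx":0,"ty":0,"tz":0,"wx":0,"wy":0,"wz":0,"hand":255},{"tx":0,"ty":0,"tz":0,"wx":0,"wy":0,"wz":0,"hand":255},{"tx":0,"ty":0,"tz":0,"wx":0,"wy":0,"wz":0,"hand":255}])

```text
time: 12.9
eef_pos: [463.4, -270.2, 81.9]
ee_rot: [3.106, -0.47, 0.001]
contact_force: [-5.5, 2.5, 15.9]
finger_gap: 7.3
grip_force: 42.6
```

Floor contact (15.9 N) at the expected height, TCP ≈ 81.9. Now I'll ease off, open and withdraw.

apply_moves(plan=[{"tx":0,"ty":0,"tz":-0.7,"wx":0,"wy":0,"wz":0,"hand":255},{"tx":0,"ty":0,"tz":0,"wx":0,"wy":0,"wz":0,"hand":200},{"tx":0,"ty":0,"tz":0,"wx":0,"wy":0,"wz":0,"hand":150},{"tx":0,"ty":0,"tz":0,"wx":0,"wy":0,"wz":0,"hand":100},{"tx":0,"ty":0,"tz":0,"wx":0,"wy":0,"wz":0,"hand":60}])

```text
time: 13.52
eef_pos: [463.2, -270.0, 81.4]
ee_rot: [-3.106, 0.47, 0.0]
contact_force: [0.9, -0.3, -0.7]
finger_gap: 65.1
grip_force: 0.0
```

apply_moves(plan=[{"tx":0,"ty":0,"tz":0,"wx":0,"wy":0,"wz":0,"hand":60},{"tx":0,"ty":0,"tz":-20,"wx":0,"wy":0,"wz":0,"hand":60},{"tx":0,"ty":0,"tz":-35,"wx":0,"wy":0,"wz":0,"hand":60},{"tx":0,"ty":0,"tz":-40,"wx":0,"wy":0,"wz":0,"hand":60},{"tx":0,"ty":0,"tz":-40,"wx":0,"wy":0,"wz":0,"hand":60}])

```text
time: 14.15
eef_pos: [463.1, -270.0, 217.8]
ee_rot: [-3.106, 0.47, 0.0]
contact_force: [0.1, -0.5, -0.3]
finger_gap: 65.4
grip_force: 0.0
```

```bash
python3 - <<'E'
from h import *
s=cams.capture("side")[:,:,::-1];t=cams.capture("top")[:,:,::-1]
plan([463.3,-270,120],0,1)
cv2.imwrite("pics/s9.png",s);cv2.imwrite("pics/t9.png",t)
o=np.zeros((560,800,3),np.uint8)
o[:,:400]=cv2.resize(s[190:358,185:305],(400,560),interpolation=2);o[:300,400:]=cv2.resize(s[130:235,205:345],(400,300));o[300:,400:]=cv2.resize(t[210:300,310:448],(400,260))
cv2.imwrite("pics/c9.png",o)
m=((s[...,2].astype(int)-s[...,0]>8)&(s[...,2]>120))
ys,xs=np.nonzero(m[225:345,200:290]);print("cream bbox",xs.min()+200,xs.max()+200,ys.min()+225,ys.max()+225)
a=np.radians(-17.2);u=np.array([np.cos(a),np.sin(a),0]);n=np.array([-u[1],u[0],0])
p=np.array([463.3,-270,0]);print("pred top front/back",[proj("side",p+u*k+n*w+[0,0,106]) for k in(-34,36) for w in(-4,4)])
E
```

```text
at 14.25 [ 464.7 -271.   220.6] yaw -17.19 tilt z [ 0. -0. -1.] q6 1.256
0 [ -2.3  -0.8 100.5] wz 0.0
cream bbox 218 269 279 320
pred top front/back [array([217.6, 282.7]), array([218.2, 278.4]), array([267.9, 282.3]), array([268., 278.])]
```

View pics/c9.png

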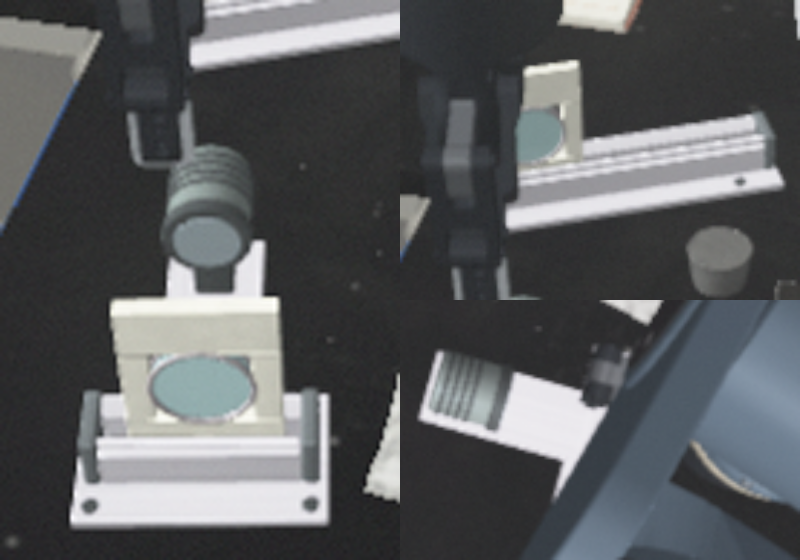

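The lens stands upright in the slot. Its top row is at px 279, against 278 predicted for fully down. The flat face looks at the camera, so the bulge faces the lamp. The window still stands in the rail, and the gripper is clear.

apply_moves(plan=[{"tx":0,"ty":0,"tz":0,"wx":0,"wy":0,"wz":0,"hand":60},{"tx":0,"ty":0,"tz":0,"wx":0,"wy":0,"wz":0,"hand":60},{"tx":0,"ty":0,"tz":0,"wx":0,"wy":0,"wz":0,"hand":60},{"tx":0,"ty":0,"tz":0,"wx":0,"wy":0,"wz":0,"hand":60},{"tx":0,"ty":0,"tz":0,"wx":0,"wy":0,"wz":0,"hand":60}])

```text
time: 14.88
eef_pos: [463.2, -270.0, 216.3]
ee_rot: [-3.106, 0.47, 0.0]
contact_force: [0.3, -0.7, -0.3]
finger_gap: 64.9
grip_force: 0.0
```

```bash
python3 -c "
from cell import ctrl
print(ctrl.finish_job())"
```

```text
the job is handed in; nothing more can be done
None
```

The lens stands turned round, upright and fully down in the lamp stand's slot with its bulge towards the lamp, the window is still in the rail, and the job was handed in at about 15 s.

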